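# Close the sample box and peel off a cover for it

### The job

The white lid lies loose on the blue sample box: press it down until it is seated level all the way round. Then take the top orange cover off the clinging stack by its blue corner tab: lift that corner first, so that the cover peels up at a clear slant while the opposite corner still sits on the stack, leaving the rest of the stack standing where it is. Finish holding the cover in the gripper, level, centred over the closed box and lined up with it, a hand's breadth or less above the lid without touching it, and disturb nothing else.

Things in the scene. Friction and masses are not known exactly. Their poses are not given: they have to be found in the camera images.
- box: Blue open-topped sample box, fixed to the bench, 84 (x) x 120 (y) x 58 mm high. Origin: centre of its underside, z up. Four small sprung grey latches on its two long sides hold the loose lid about 6 mm too high; pushing the lid home takes roughly 5 to 15 N at its centre, after which they keep it down.
- lid: Loose white lid of the box, 94 x 130 x 18 mm, with a 14 mm deep skirt 3 mm thick that goes around the outside of the box walls (2 mm play each side). Origin: centre of the skirt's lower edge, z up. Unseated its origin is about 50 mm above the box's origin; seated, 44 mm (plate resting on the rim). 80 g.
- lid_press (a point): Centre of the green 40 mm square press mark on top of the lid, 19.5 mm above the lid's origin: the place to push straight down.
- stack: The rest of the stack: nested orange covers on a dark steel base plate, one loose thing of about 1.2 kg, 124 x 160 mm at the base, 50 mm high (the top of its core, 92 x 128 mm, on which the top cover rests). Origin: centre of its underside. Four sprung pads on its long sides cling to the inside of the top cover's skirt, over about the first 10 mm of lift; about 3 to 8 N in all.
- cover: The top orange cover, loose, a shallow formed tray turned upside down: 104 (x) x 140 (y) mm, 17 mm high, plate 3 mm thick, skirt 14 mm deep and 3 mm thick, 3 mm play around the core of the stack. Origin: centre of the skirt's lower edge, z up, x along the short side. 120 g. Nested, its origin is 36 mm above the stack's origin; the plate's top is 17 mm above its own origin.
- cover_tab (a point): Middle of the top edge of the blue upright tab near the cover's (-x, +y) corner, at (-34, 52, 41) mm in the cover's frame. The tab is 8 mm thick, 26 mm long and stands 24 mm above the plate; its length runs along (-1, 1) of the cover's frame (towards the corner), so the fingers close along (1, 1).
- cover_far (a point): Lower outer corner of the skirt diagonally across from the tab, at (52, -70, 0) mm in the cover's frame: the corner about which the cover peels up.
- tube_rack: Bystander: red tube rack with white tubes, 65 x 130 mm, 46 mm high. Origin: centre of its underside.
- reagent_bottle: Bystander: amber bottle with blue cap, 64 mm across, 125 mm high. Origin: centre of its underside.
- pen_beaker: Bystander: glass beaker with pens, 72 mm across, 125 mm high with the pens. Origin: centre of its underside.
Mind the look-alikes: they are no part of the job. Of the things that look like the lid, the middle-sized one is meant. What is shaped like the cover but yellow is not meant.

How it is judged:
On the way, in this order (a step that is already met when the one before it is completed fails the run):
1. the lid is seated level on the box (z of lid in the frame of box between 0.04 and 0.0458 m and angle between lid's own z axis and vertical below 0.03 rad), for 0.2 s.
2. the cover is lifted at its tab corner, at a slant of over 0.08 rad, while the opposite corner still sits on the stack (within 8 mm of its nested height) (angle between cover's own z axis and vertical above 0.08 rad and z of cover_far in the frame of stack between 0.025 and 0.044 m and z of cover_tab in the frame of stack above 0.085 m and contact force between the fingers and cover above 0.5 N), for 0.1 s.
At the end, for the whole second after the job is handed in: Lid down on the box within 1.8 mm and 0.03 rad. Cover held still by the fingers, touching no lid, box or stack; level within 0.15 rad, centred over the box within 30 mm, sides aligned within 0.25 rad, lower edge 70 to 200 mm above the bench. Stack upright, within 20 mm of its start (all of step 1 and horizontal distance between cover and box below 0.03 m and angle between the x axis of cover and the x axis of box, either way round below 0.25 rad and angle between cover's own z axis and vertical below 0.15 rad and z of cover in the frame of box between 0.07 and 0.2 m and contact force between the fingers and cover above 0.5 N and contact force between cover and lid below 0.05 N and contact force between cover and box below 0.05 N and contact force between cover and stack below 0.05 N and linear speed of cover below 0.03 m/s and distance of stack from where it was at the start of the episode below 0.02 m and angle between stack's own z axis and vertical below 0.03 rad); the arm keeps its last pose, push and grip.
It fails at once if the rest of the stack is lifted, tipped or dragged (distance of stack from where it was at the start of the episode above 0.03 m or angle between stack's own z axis and vertical above 0.1 rad).
It fails at once if a bystander is disturbed (distance of any of tube_rack, reagent_bottle, pen_beaker from where it was at the start of the episode above 0.02 m).
It also fails if it takes over 54 s, if anything falls off the work surface, if the arm or the gripper's body presses on something with over 40 N, if the wrist force passes 120 N, or if a joint passes its speed limit or range.

### The arm

A 6-joint arm with a two-finger parallel gripper is mounted at the origin on the work surface. World frame = base frame: x ahead of the robot, y to its left, z up, the work surface at z = 0. Lengths are in m, angles in rad, forces in N, time in s.
With the tool pointing down it reaches from about 0.325 to 0.9 m from the base axis. Payload 3.5 kg.
Tool frame: the origin (TCP) lies between the finger pads; the fingertips stand 22 mm ahead of it and the grasp point (between the pads) lies 3 mm ahead of it; x points along the fingers, y is the direction in which the jaws open and shut, and the axes are right-handed (so a half turn about x gives the same grasp; the last joint's range is limited). The gripper opens to 85 mm and grips with 20 to 120 N. Pads are 22 mm wide; open, the fingers measure 114 mm over their backs; the gripper's body (76 mm by 85 mm) begins 54 mm behind the grasp point. The pads swing forward as they close: fully open they stand 13 mm farther back than shut.
Start: joints at [1.233, 0.276, -0.026, 1.268, 0, 1.467], TCP at [0.145, 0.608, 0.253] pointing down, gripper open.
Joint ranges: [-3.12, 3.12], [-0.85, 1.88], [-1.08, 1.24], [-1.95, 2.15], [-1.57, 1.53], [-3.14, 3.14]. Speed limits (rad/s): [2.57, 2.57, 3.14, 3.14, 3.14, 3.14].

### API

Orientations are given as a unit quaternion [w, x, y, z].
In Python, from plant import sense, snapshot, close_job gives the robot as it stands. The module is installed in compiled form; this text tells all that it offers.
- The arm moves only by the tool arm_command, never from a script. Its argument "rows" is a list that holds one entry, the list of rows, each a list of 7 numbers: the shift along the tool's x, y, z in m, then the turn, a rotation vector about the tool's x, y, z in degrees, then the opening, from 0 (shut) to 1 (fully open). In form: [[[dx, dy, dz, rx, ry, rz, hand], ...]]. A call has 1 to 8 rows; each row is the pose to reach, as a shift and turn from the pose commanded when the call began, along the tool's axes at that moment; what a row does not reach only later rows make up. A row lasts 1/8 s, in which the tool goes at most 62.5 mm and 10.7 degrees, less where a joint would pass 70% of its speed; a pose out of reach is approached as far as the arm can. A call with a gripper value outside its range is refused whole. The fingers move at their own pace and stop on an object; "grip_force" is the grip in N (left out, the last holds). Time passes only in rows, so rows that repeat a pose let the fingers close. It gives the time, the measured TCP pose, the force and the opening at its end, in the units of the state.
- sense(): the state, without advancing time (a new reading comes with each control period).
- snapshot(name): name is "side" or "top" or "wrist"; returns a dict with "color" (384x512x3 uint8, red, green, blue), "intrinsics" (3x3 intrinsics, pixels), "R" (3x3) and "t" (3): a world point X has camera coordinates R X + t. Camera axes: x right, y down, z forward; pixel columns grow to the right and rows downward; lengths in m; the calibration is good to about 2 mm. A picture is of the moment at which its call begins. There is no depth.
- close_job(): hands the job in, once; it reports no verdict.
The state is a dict: "clock": time; "joint_positions": joint angles; "joint_velocities": joint speeds; "tau": joint torques, N m; "ee_pos": TCP position; "ee_rot": TCP orientation; "ft_force": force on the tool from outside, world axes, zero at the start; "wrist_torque": the same for the moment, N m; "gripper_width": opening from 0.0 (shut) to 1.0 (fully open).
Only numpy, scipy, OpenCV 4.12 (cv2) and the standard library are available. Lean on these libraries where they do the work, as an engineer would, in place of code of your own. Each camera call takes 0.05 s, during which the arm holds its last target.

## Working session

There is one attempt and no reset: what is moved stays moved. The work goes in short steps, Python scripts to look and compute and a tool call to move; the robot and the scene stay as the last step left them, time stands still between calls to the robot, and variables do not carry over. Pictures are saved under pics/ and viewed, and the job is handed in when it is done.

Besides the shell and the picture viewer there is one more tool, called by a JSON object that holds its "fn" and its "kwargs", one argument or row to a line. arm_command: Moves the arm, as the interface text tells. Its arguments: {"type":"object","properties":{"rows":{"type":"array","items":{"type":"array","items":{"type":"array","items":{"type":"number"}}}},"grip_force":{"type":"number"}},"required":["rows"]}

```bash
mkdir -p pics
cat > h.py <<'E'
import numpy as np,cv2
from plant import sense,snapshot,close_job
def save(n,f):
    s=snapshot(n); cv2.imwrite('pics/'+f+'.png',s['color'][:,:,::-1]); np.savez('pics/'+f+'.npz',**{k:np.array(s[k]) for k in('color','intrinsics','R','t')}); return s
def load(f): return dict(np.load('pics/'+f+'.npz'))
def ray(s,u,v):
    d=np.linalg.solve(s['intrinsics'],[u,v,1.]); d=s['R'].T@d; o=-s['R'].T@s['t']; return o,d/np.linalg.norm(d)
def plane(s,u,v,z):
    o,d=ray(s,u,v); return o+d*(z-o[2])/d[2]
def proj(s,X):
    c=s['R']@np.array(X,float)+s['t']; p=s['intrinsics']@c; return p[:2]/p[2]
E
python3 - <<'E'
from h import *
for n in('side','top','wrist'):
    s=save(n,n+'0'); print(n,(-s['R'].T@s['t']).round(3),s['R'][2].round(2))
s=sense();print(s)
E
```

```text
side [1.139 0.88  0.837] [-0.44 -0.68 -0.58]
top [0.425 0.003 1.529] [ 0.09 -0.   -1.  ]
wrist [0.077 0.623 0.372] [ 0.27 -0.07 -0.96]
{'clock': 0.15, 'joint_positions': array([ 1.23257740e+00,  2.77011023e-01, -2.75495627e-02,  1.26799286e+00,
        5.35742361e-06,  1.46739443e+00]), 'joint_velocities': array([ 1.35927402e-03, -2.65201009e-03,  4.13757316e-03, -1.71440409e-03,
        8.95094507e-05,  2.90963606e-04]), 'tau': array([-4.86474582e-04, -4.46058798e+01,  2.95638049e+01,  1.05539948e-02,
       -9.49828973e-05, -4.10498302e-06]), 'ee_pos': array([0.14523767, 0.60731301, 0.25239146]), 'ee_rot': array([ 0.70210055,  0.08222398,  0.70237637, -0.08343546]), 'ft_force': array([-0.49221054,  0.08179383,  0.17271657]), 'wrist_torque': array([ 0.00378985, -0.00011028, -0.02771603]), 'gripper_width': 1.0027381042598738}
```

View pics/top0.png

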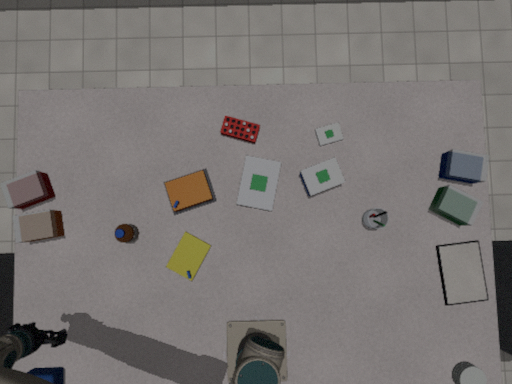

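View pics/side0.png

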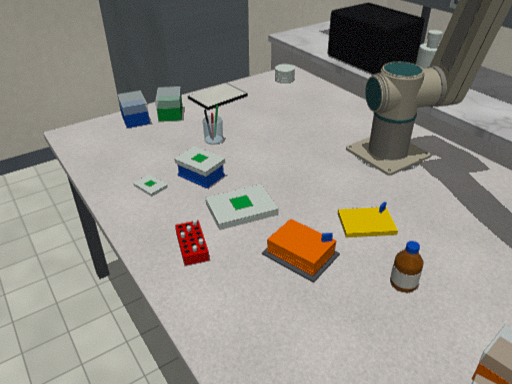

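View pics/wrist0.png

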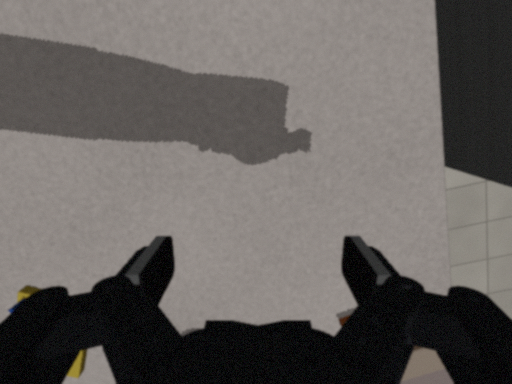

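Candidates in the top view:
- **Lid:** the small white one at (329,133), the middle one on the blue box at (322,177), and the large flat one at (259,183). I choose (322,177).
- **Cover:** orange on a dark base at (189,190), and yellow at (189,256). I choose the orange one.

Next I'll check both in a crop and measure.

```bash
cat > m.py <<'E'
from h import *
s=load('top0'); img=s['color']; hsv=cv2.cvtColor(img,cv2.COLOR_RGB2HSV)
def rect(mask,z,name):
    n,l,st,c=cv2.connectedComponentsWithStats(mask.astype(np.uint8))
    for i in range(1,n):
        if st[i,4]<8: continue
        v,u=np.nonzero(l==i); 
        cs=cv2.findContours((l==i).astype(np.uint8),0,1)[0][0][:,0]
        P=np.array([plane(s,a,b,z)[:2] for a,b in cs]); r=cv2.minAreaRect((P*1000).astype(np.float32))
        m=np.array([plane(s,a,b,z)[:2] for a,b in zip(u,v)]).mean(0)
        print(name,'px',c[i].round(1),st[i,4],'mean',m.round(4),'rect',np.round(r[0],1),np.round(r[1],1),round(r[2],1))
H,S,V=[hsv[:,:,i].astype(int) for i in range(3)]
B=np.zeros(H.shape,bool);B[90:300,90:400]=1
rect(B&(H>45)&(H<80)&(S>100),.0695,'green')
rect(B&(H>5)&(H<18)&(S>150),.053,'orange')
rect(B&(H>100)&(H<130)&(S>120),.075,'blue')
rect(B&(V>205)&(S<40),.068,'white')
a=cv2.resize(img[100:230,280:380],None,fx=4,fy=4,interpolation=2); b=cv2.resize(img[130:260,140:240],None,fx=4,fy=4,interpolation=2)
cv2.imwrite('pics/crop0.png',np.hstack([a,b])[:,:,::-1])
E
python3 m.py
```

```text
green px [328.9 133.3] 41 mean [ 0.7465 -0.2689] rect [ 746.2 -269. ] [22.1 22.1] 19.4
green px [322.5 175.8] 111 mean [ 0.5986 -0.241 ] rect [ 598.4 -241.2] [35.2 37.3] 20.4
green px [258.5 182.3] 206 mean [ 0.5813 -0.0199] rect [581.5 -19.9] [49.2 48.8] 77.3
green px [379.  222.8] 9 mean [ 0.4327 -0.4274] rect [ 432.6 -427.7] [30.2  1.5] 61.8
orange px [188.8 190.3] 1178 mean [0.5612 0.2221] rect [560.2 223.5] [107.1 138.9] 17.4
orange px [126.4 232.7] 145 mean [0.4201 0.4381] rect [419.2 442.1] [53.  55.4] 84.9
blue px [175.6 203.6] 14 mean [0.5148 0.264 ] rect [514.7 263.8] [ 6.1 19.7] 62.8
blue px [119.2 232.8] 65 mean [0.4204 0.4557] rect [420.6 455.6] [29.1 25.9] 44.4
blue px [188.6 274.2] 13 mean [0.2761 0.2226] rect [276.4 222.8] [21.1  5.3] 17.9
```

View pics/crop0.png

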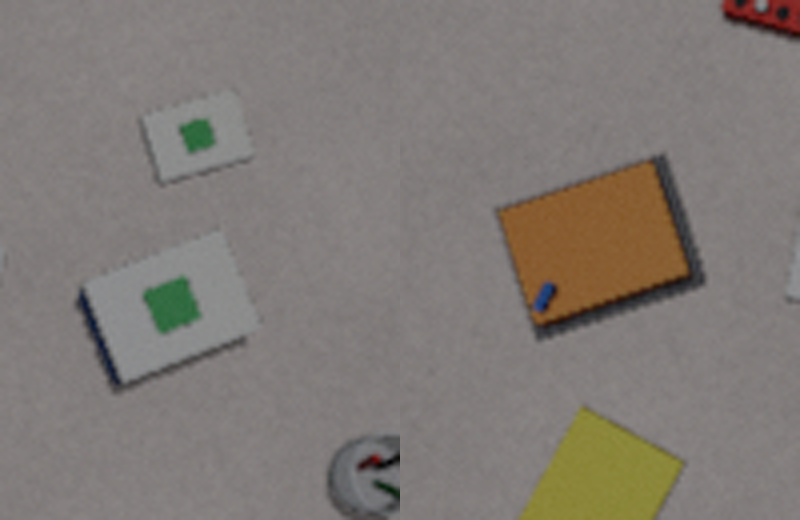

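The crop shows the middle lid on the blue box (its blue side is visible) and the orange cover on its dark base, with the blue tab at the lower-left corner. The sizes fit: the orange measures 107x139 mm with yaw about 17.4°, and the green mark about 37 mm. The tab predicted at (0.513, 0.262) agrees with the blue at (0.515, 0.264). Now I'll compute the move to press.

```bash
cat >> h.py <<'E'
from scipy.spatial.transform import Rotation as Ro
def rot(q): return Ro.from_quat([q[1],q[2],q[3],q[0]])
def down(yaw,tilt=None):
    # tool x down, tool y at world angle yaw (deg)
    y=np.array([np.cos(np.radians(yaw)),np.sin(np.radians(yaw)),0]);x=np.array([0,0,-1.]);return Ro.from_matrix(np.c_[x,y,np.cross(x,y)])
def rel(p,R,p0=None,R0=None):
    s=sense(); p0=s['ee_pos'] if p0 is None else p0; R0=rot(s['ee_rot']) if R0 is None else R0
    return (R0.inv().apply(np.array(p)-p0)).round(4),np.degrees((R0.inv()*R).as_rotvec()).round(2)
def st():
    s=sense(); R=rot(s['ee_rot']).as_matrix()
    print('t',round(s['clock'],2),'p',s['ee_pos'].round(4),'yaw_y',np.degrees(np.arctan2(R[1,1],R[0,1])).round(2),'x',R[:,0].round(3),'y',R[:,1].round(3),'F',np.round(s['ft_force'],1),'w',round(s['gripper_width'],3),'q',s['joint_positions'].round(2))
E
python3 - <<'E'
from h import *
st()
for y in(-70,-110,20,65,62.4-180): print(y,rel([.5985,-.241,.16],down(y)))
# side-view check of green mark
s=load('side0');g=cv2.cvtColor(s['color'],cv2.COLOR_RGB2HSV);m=((g[:,:,0]>45)&(g[:,:,0]<80)&(g[:,:,1]>100)).astype(np.uint8)
n,l,q,c=cv2.connectedComponentsWithStats(m)
for i in range(1,n):
  if q[i,4]>20: print(c[i].round(1),q[i,4],plane(s,*c[i],.0695).round(4))
print(proj(s,[.5985,-.241,.0695]))
E
```

```text
t 0.15 p [0.1452 0.6073 0.2524] yaw_y 76.55 x [-0.001 -0.002 -1.   ] y [ 0.233  0.973 -0.002] F [-0.5  0.1  0.2] w 1.003 q [ 1.23  0.28 -0.03  1.27  0.    1.47]
-70 (array([ 0.0935, -0.7194,  0.6382]), array([1.4655e+02, 1.2000e-01, 5.0000e-02]))
-110 (array([ 0.0935, -0.7194,  0.6382]), array([-1.7345e+02, -1.5000e-01, -1.0000e-02]))
20 (array([ 0.0935, -0.7194,  0.6382]), array([5.655e+01, 4.000e-02, 1.000e-01]))
65 (array([ 0.0935, -0.7194,  0.6382]), array([11.55, -0.  ,  0.1 ]))
-117.6 (array([ 0.0935, -0.7194,  0.6382]), array([-1.6585e+02, -1.5000e-01,  0.0000e+00]))
[169.7 113.7] 307 [ 0.5389 -0.5782  0.0695]
[215.9 113.5] 35 [ 0.398  -0.4803  0.0695]
[199.4 157.6] 76 [ 0.5958 -0.2439  0.0695]
[149.7 182.8] 38 [ 0.7817 -0.2044  0.0695]
[240.8 202. ] 208 [0.613  0.0243 0.0695]
[199.09733907 158.20775671]
```

{"fn": "arm_command", "kwargs": {
  "rows": [
    [[0.05,-0.719,0.638,11.5,0,0,0],[0.05,-0.719,0.638,11.5,0,0,0],[0.05,-0.719,0.638,11.5,0,0,0],[0.05,-0.719,0.638,11.5,0,0,0],[0.05,-0.719,0.638,11.5,0,0,0],[0.05,-0.719,0.638,11.5,0,0,0],[0.05,-0.719,0.638,11.5,0,0,0],[0.05,-0.719,0.638,11.5,0,0,0]]
  ]
}}

```text
clock: 1.15
ee_pos: [0.3813, 0.1657, 0.2273]
ee_rot: [0.691, 0.153, 0.69, -0.153]
ft_force: [0.9, -0.6, 0.1]
gripper_width: -0.003
```

```bash
python3 -c "
from h import *
st();print(rel([.5975,-.242,.15],down(65)))"
```

```text
t 1.15 p [0.3813 0.1657 0.2273] yaw_y 65.06 x [ 0.001  0.    -1.   ] y [0.422 0.907 0.001] F [ 0.9 -0.6  0.1] w -0.003 q [ 0.25 -0.09 -0.48  1.17  0.    0.69]
(array([ 0.0774, -0.2785,  0.3678]), array([ 0.06,  0.03, -0.03]))
```

{"fn": "arm_command", "kwargs": {
  "rows": [
    [[0.0774,-0.2785,0.3678,0,0,0,0],[0.0774,-0.2785,0.3678,0,0,0,0],[0.0774,-0.2785,0.3678,0,0,0,0],[0.0774,-0.2785,0.3678,0,0,0,0],[0.0774,-0.2785,0.3678,0,0,0,0],[0.0774,-0.2785,0.3678,0,0,0,0],[0.0774,-0.2785,0.3678,0,0,0,0],[0.0774,-0.2785,0.3678,0,0,0,0]]
  ]
}}

```text
clock: 2.15
ee_pos: [0.5976, -0.2432, 0.1487]
ee_rot: [0.69, 0.154, 0.69, -0.154]
ft_force: [-0.6, -0.5, 0.8]
gripper_width: -0.001
```

```bash
python3 -c "
from h import *
st();print(rel([.5975,-.242,.0945],down(65)))
s=save('wrist','w1');save('side','s1')
print(proj(s,[.5975,-.242,.0695]), proj(s,[.5975,-.242,.128]))
g=cv2.cvtColor(s['color'],cv2.COLOR_RGB2HSV);m=((g[:,:,0]>45)&(g[:,:,0]<80)&(g[:,:,1]>100)).astype(np.uint8)
n,l,q,c=cv2.connectedComponentsWithStats(m)
for i in range(1,n):
  if q[i,4]>50: print(c[i].round(1),q[i],plane(s,*c[i],.0695).round(4))
"
```

```text
t 2.15 p [ 0.5976 -0.2432  0.1487] yaw_y 64.91 x [-0. -0. -1.] y [ 0.424  0.906 -0.   ] F [-0.6 -0.5  0.8] w -0.001 q [-0.49  0.38 -0.11  1.08 -0.   -0.05]
(array([ 0.0542,  0.0011, -0.0006]), array([-0.09, -0.01,  0.02]))
[260.44970287 205.09113951] [261.3828315  240.56435078]
[489.6  62.2] [ 467   22   45   81 3117] [ 0.5715 -0.0665  0.0695]
[257.  201.4] [ 222  169   72   59 2337] [ 0.5938 -0.2431  0.0695]
```

View pics/w1.png

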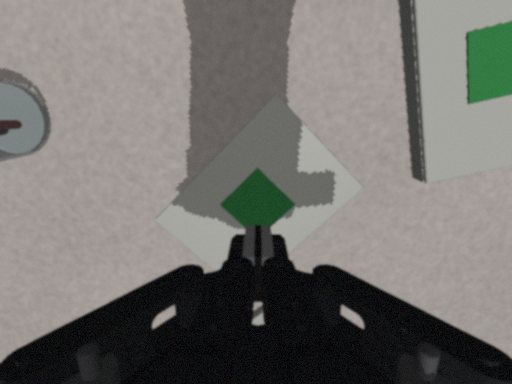

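The wrist view shows the fingers over the green mark. The mark's corners at (222,204), (295,204) and (258,169) give a centre of (258.5,204), against (260,205) predicted, so it is on target. Descending.

{"fn": "arm_command", "kwargs": {
  "rows": [
    [[0.03,0.001,0,0,0,0,0],[0.05,0.001,0,0,0,0,0],[0.055,0.001,0,0,0,0,0],[0.058,0.001,0,0,0,0,0],[0.061,0.001,0,0,0,0,0],[0.064,0.001,0,0,0,0,0]]
  ]
}}

```text
clock: 3.0
ee_pos: [0.5987, -0.2395, 0.0883]
ee_rot: [0.692, 0.153, 0.689, -0.153]
ft_force: [-0.9, 1.3, 7.5]
gripper_width: -0.001
```

```bash
python3 -c "
from h import *
st()"
```

```text
t 3.0 p [ 0.5987 -0.2395  0.0883] yaw_y 65.07 x [ 0.003 -0.001 -1.   ] y [0.422 0.907 0.   ] F [-0.9  1.3  7.5] w -0.001 q [-0.48  0.43 -0.18  0.96  0.   -0.05]
```

{"fn": "arm_command", "kwargs": {
  "rows": [
    [[0.003,0,0,0,0,0,0],[0.006,0,0,0,0,0,0],[0.009,0,0,0,0,0,0],[0.009,0,0,0,0,0,0],[0.009,0,0,0,0,0,0]]
  ]
}}

```text
clock: 3.62
ee_pos: [0.5987, -0.2397, 0.0854]
ee_rot: [0.692, 0.152, 0.689, -0.153]
ft_force: [-12.9, 6.3, 34.4]
gripper_width: 0.001
```

```bash
python3 -c "
from h import *
st()"
```

```text
t 3.62 p [ 0.5987 -0.2397  0.0854] yaw_y 65.07 x [ 0.004 -0.002 -1.   ] y [ 0.422  0.907 -0.   ] F [-12.9   6.3  34.4] w 0.001 q [-0.48  0.43 -0.18  0.95 -0.   -0.05]
```

It bottomed at z = 0.0854 (expected 0.0855) under 34 N, so I'll back off and check.

{"fn": "arm_command", "kwargs": {
  "rows": [
    [[0,0,0,0,0,0,0],[-0.03,0,0,0,0,0,0],[-0.08,0,0,0,0,0,0.5],[-0.12,0,0,0,0,0,1],[-0.12,0,0,0,0,0,1]]
  ]
}}

```text
clock: 4.25
ee_pos: [0.6004, -0.2408, 0.2028]
ee_rot: [0.694, 0.152, 0.687, -0.154]
ft_force: [0.4, -0.8, 0.2]
gripper_width: 0.637
```

Run:
```python
from h import *
st()
a=load('side0')['color'];s=save('side','s2')
f=lambda c:cv2.resize(c[130:200,160:240],None,fx=5,fy=5,interpolation=2)
cv2.imwrite('pics/lid.png',np.hstack([f(a),f(s['color'])])[:,:,::-1])
c=np.radians(17.4);ctr=np.array([.5605,.2225]);t=ctr+np.array([[np.cos(c),-np.sin(c)],[np.sin(c),np.cos(c)]])@[-.034,.052];print(t)
print(rel([t[0],t[1],.17],down(62.4)))
```

```text
t 4.25 p [ 0.6004 -0.2408  0.2028] yaw_y 65.05 x [ 0.01  -0.005 -1.   ] y [ 0.422  0.907 -0.001] F [ 0.4 -0.8  0.2] w 0.637 q [-0.48  0.34 -0.05  1.17 -0.   -0.05]
[0.51250571 0.26195311]
(array([ 0.0282,  0.4187, -0.2902]), array([2.65, 0.34, 0.01]))
```

View pics/lid.png

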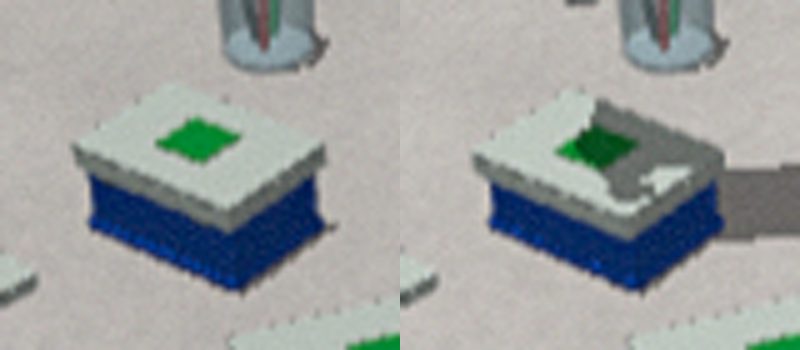

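The lid has dropped about 7 crop px at every visible corner and is level, so it is seated. Now to above the tab.

{"fn": "arm_command", "kwargs": {
  "rows": [
    [[0.03,0.419,-0.29,2.65,0.34,0,1],[0.03,0.419,-0.29,2.65,0.34,0,1],[0.03,0.419,-0.29,2.65,0.34,0,1],[0.03,0.419,-0.29,2.65,0.34,0,1],[0.03,0.419,-0.29,2.65,0.34,0,1],[0.03,0.419,-0.29,2.65,0.34,0,1],[0.03,0.419,-0.29,2.65,0.34,0,1],[0.03,0.419,-0.29,2.65,0.34,0,1]]
  ]
}}

```text
clock: 5.3
ee_pos: [0.5113, 0.2543, 0.1661]
ee_rot: [0.684, 0.169, 0.689, -0.169]
ft_force: [0.9, -0.2, 0.8]
gripper_width: 1.005
```

{"fn": "arm_command", "kwargs": {
  "rows": [
    [[0,0,0,0,0,0,1],[0,0,0,0,0,0,1],[0,0,0,0,0,0,1]]
  ]
}}

```text
clock: 5.68
ee_pos: [0.5129, 0.2512, 0.1671]
ee_rot: [0.684, 0.17, 0.689, -0.169]
ft_force: [-0.4, -0.4, -0.1]
gripper_width: 1.001
```

Run:
```python
from h import *
st();print(rel([.5125,.262,.14],down(62.4)))
s=save('wrist','w2');save('side','s3')
for z in(.053,.077):print(proj(s,[.5125,.262,z]))
```

```text
t 5.67 p [0.5129 0.2512 0.1671] yaw_y 62.29 x [-0.006  0.002 -1.   ] y [ 0.465  0.885 -0.001] F [-0.4 -0.4 -0.1] w 1.001 q [ 0.34  0.24 -0.26  1.07  0.    0.82]
(array([ 0.0271,  0.0094, -0.0052]), array([-0.11, -0.36,  0.07]))
[269.87983881 187.23885071]
[271.11498408 195.39570144]
```

View pics/w2.png

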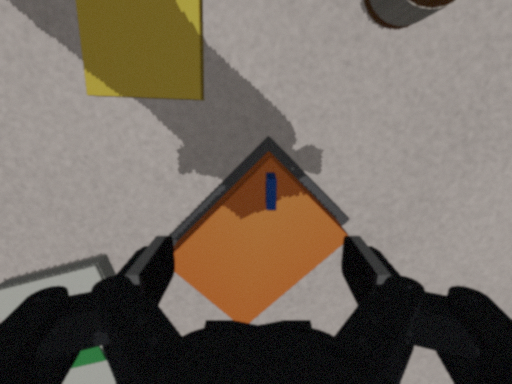

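The wrist view shows the tab at (271,192), straight along the image's vertical, so its orientation matches. The predicted top middle was (271,195).

Run:
```python
from h import *
s=load('w2');g=cv2.cvtColor(s['color'],cv2.COLOR_RGB2HSV);m=((g[:,:,0]>105)&(g[:,:,0]<130)&(g[:,:,1]>120)&(g[:,:,2]>30)).astype(np.uint8);m[:160]=0;m[220:]=0
v,u=np.nonzero(m);print(u.min(),u.max(),v.min(),v.max(),u.mean(),v.mean(),cv2.minAreaRect(np.c_[u,v].astype(np.float32)))
Rc=Ro.from_euler('z',17.4,degrees=True)
for z in(.053,.077):
  for k in(-13,13):
    X=np.array([.5125,.262,z])+Rc.apply([-k*.0007071,k*.0007071,0]);print(z,k,proj(s,X))
for z in(.065,.077):print(plane(s,u.mean(),v.mean(),z))
cv2.imwrite('pics/tab.png',cv2.resize(s['color'][130:250,200:340],None,fx=5,fy=5,interpolation=2)[:,:,::-1])
```

```text
267 275 174 208 270.66319444444446 190.875 ((271.0, 191.0), (34.0, 8.0), 90.0)
0.053 -13 [269.72238391 201.64947215]
0.053 13 [270.04193422 172.40351889]
0.077 -13 [270.92173078 211.1683164 ]
0.077 13 [271.3145414  179.10857609]
[0.5123937  0.26223422 0.065     ]
[0.50908304 0.26334419 0.077     ]
```

View pics/tab.png

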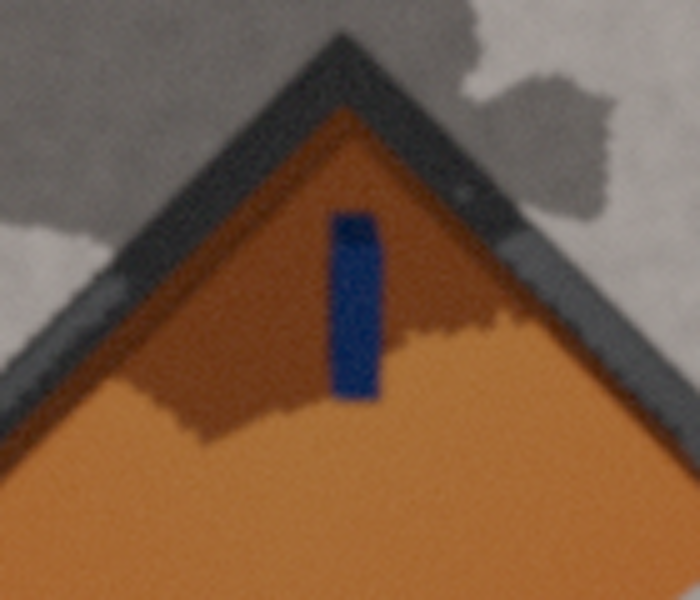

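{"fn": "arm_command", "kwargs": {
  "rows": [
    [[0.03,0.0095,-0.005,0,-0.3,0,1],[0.05,0.0095,-0.005,0,-0.3,0,1],[0.05,0.0095,-0.005,0,-0.3,0,1],[0.05,0.0095,-0.005,0,-0.3,0,1]]
  ]
}}

```text
clock: 6.28
ee_pos: [0.5133, 0.2631, 0.1184]
ee_rot: [0.687, 0.169, 0.687, -0.169]
ft_force: [-0.0, 0.7, 0.2]
gripper_width: 0.997
```

Run:
```python
from h import *
st();print(rel([.512,.2625,.079],down(62.4)))
```

```text
t 6.28 p [0.5133 0.2631 0.1184] yaw_y 62.33 x [ 0.     0.001 -1.   ] y [0.464 0.886 0.001] F [-0.   0.7  0.2] w 0.997 q [ 0.36  0.3  -0.3   0.97  0.    0.84]
(array([ 0.0394, -0.0012, -0.0009]), array([-0.07,  0.  , -0.04]))
```

{"fn": "arm_command", "kwargs": {
  "rows": [
    [[0.02,-0.001,-0.001,0,0,0,1],[0.039,-0.001,-0.001,0,0,0,1],[0.039,-0.001,-0.001,0,0,0,1],[0.039,-0.001,-0.001,0,0,0,0.5]]
  ],
  "grip_force": 60
}}

```text
clock: 6.78
ee_pos: [0.5122, 0.2634, 0.08]
ee_rot: [0.687, 0.169, 0.686, -0.168]
ft_force: [-0.1, -0.4, 0.0]
gripper_width: 0.815
```

Run:
```python
from h import *
st();print(rel([.512,.2625,.079],down(62.4)))
```

```text
t 6.78 p [0.5122 0.2634 0.08  ] yaw_y 62.38 x [ 0.001  0.001 -1.   ] y [0.464 0.886 0.002] F [-0.1 -0.4  0. ] w 0.815 q [ 0.36  0.34 -0.34  0.89  0.    0.84]
(array([ 0.001 , -0.0009,  0.0002]), array([-0.02,  0.04, -0.09]))
```

{"fn": "arm_command", "kwargs": {
  "rows": [
    [[0.001,-0.001,0,0,0,0,0],[0.001,-0.001,0,0,0,0,0],[0.001,-0.001,0,0,0,0,0],[0.001,-0.001,0,0,0,0,0],[0.001,-0.001,0,0,0,0,0],[0.001,-0.001,0,0,0,0,0]]
  ],
  "grip_force": 80
}}

```text
clock: 7.52
ee_pos: [0.5111, 0.2628, 0.0781]
ee_rot: [0.687, 0.169, 0.687, -0.168]
ft_force: [-1.6, 1.1, 4.2]
gripper_width: 0.073
```

Run:
```python
from h import *
st()
s=save('side','s4');save('wrist','w4')
cv2.imwrite('pics/g4.png',cv2.resize(s['color'][180:300,230:370],None,fx=5,fy=5,interpolation=2)[:,:,::-1])
# peel arc: rotate about far corner
S=sense();p0=S['ee_pos'];R0=rot(S['ee_rot'])
Rc=Ro.from_euler('z',17.4,degrees=True)
far=np.array([.512,.2625,0])-Rc.apply([-.034,.052,0])+Rc.apply([.052,-.070,0]);far[2]=.036
diag=(p0-far);diag[2]=0;diag/=np.linalg.norm(diag)
ax=np.cross(diag,[0,0,1]);  # rotation raising tab
print('axis vs tool y',R0.inv().apply(ax))
for a in(.03,.06,.09,.12,.15):
    Q=Ro.from_rotvec(ax*a);print(a,rel(far+Q.apply(p0-far),Q*R0,p0,R0))
```

```text
t 7.53 p [0.5111 0.2628 0.0781] yaw_y 62.43 x [ 0.     0.001 -1.   ] y [0.463 0.886 0.001] F [-1.6  1.1  4.2] w 0.073 q [ 0.36  0.34 -0.34  0.89  0.    0.84]
axis vs tool y [0.00111957 0.98566588 0.16870542]
0.03 (array([-0.0045, -0.0002,  0.0013]), array([0.  , 1.69, 0.29]))
0.06 (array([-0.0089, -0.0005,  0.0028]), array([0.  , 3.39, 0.58]))
0.09 (array([-0.0133, -0.0007,  0.0043]), array([0.01, 5.08, 0.87]))
0.12 (array([-0.0177, -0.001 ,  0.006 ]), array([0.01, 6.78, 1.16]))
0.15 (array([-0.022 , -0.0013,  0.0079]), array([0.01, 8.47, 1.45]))
```

View pics/g4.png

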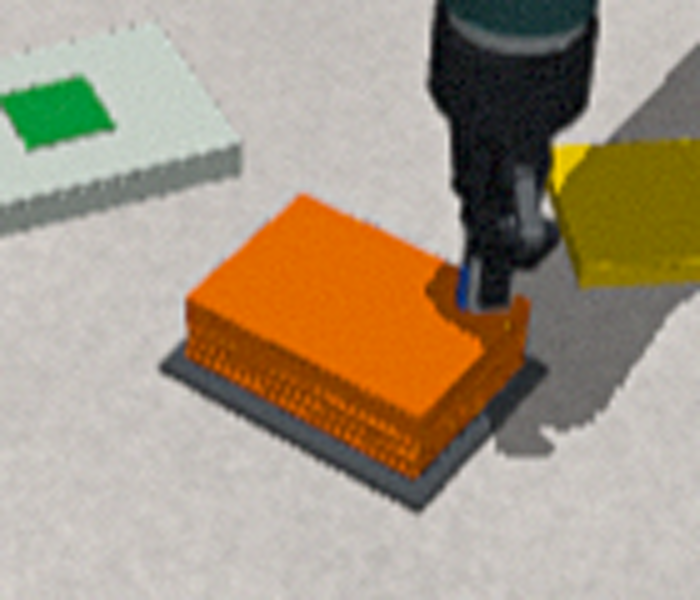

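The tab is gripped (opening 0.073, about the tab's 8 mm). Now I'll peel on an arc about the far corner.

{"fn": "arm_command", "kwargs": {
  "rows": [
    [[-0.0045,0,0.0013,0,1.69,0.29,0],[-0.009,-0.0005,0.0028,0,3.4,0.58,0],[-0.0133,-0.0007,0.0043,0,5.1,0.87,0],[-0.0177,-0.001,0.006,0,6.8,1.16,0],[-0.0177,-0.001,0.006,0,6.8,1.16,0]]
  ],
  "grip_force": 80
}}

```text
clock: 8.25
ee_pos: [0.5163, 0.2582, 0.0954]
ee_rot: [0.646, 0.186, 0.725, -0.152]
ft_force: [1.9, 3.0, -1.0]
gripper_width: 0.071
```

Run:
```python
from h import *
st()
s=save('side','s5');save('wrist','w5')
cv2.imwrite('pics/g5.png',cv2.resize(s['color'][180:300,230:370],None,fx=5,fy=5,interpolation=2)[:,:,::-1])
```

```text
t 8.25 p [0.5163 0.2582 0.0954] yaw_y 62.24 x [-0.096  0.074 -0.993] y [0.466 0.885 0.02 ] F [ 1.9  3.  -1. ] w 0.071 q [ 0.3   0.36 -0.27  1.01  0.1   0.78]
```

View pics/g5.png

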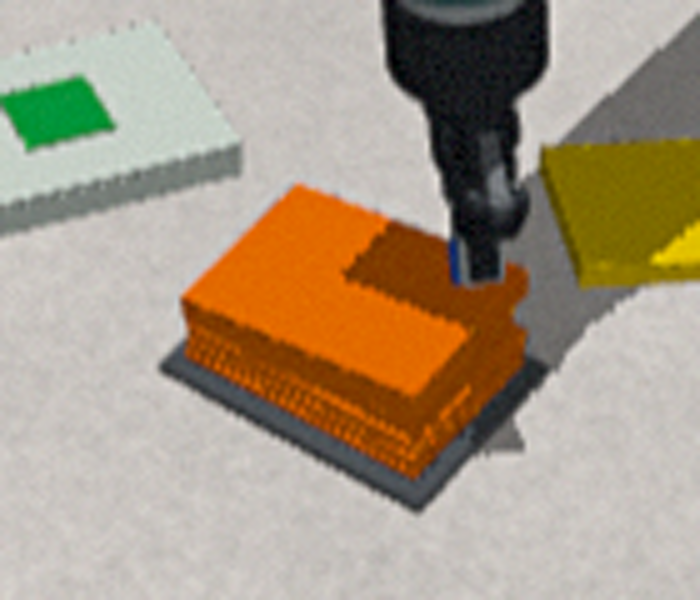

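The tab corner is up 17 mm with the tool tilted 0.12 rad. The far corner, at (185,300) in the crop, is still seated and the base has not moved. I'll go slightly further and hold.

{"fn": "arm_command", "kwargs": {
  "rows": [
    [[-0.0044,-0.0003,0.0013,0,1.7,0.29,0],[-0.0044,-0.0003,0.0013,0,1.7,0.29,0],[-0.0044,-0.0003,0.0013,0,1.7,0.29,0]]
  ],
  "grip_force": 80
}}

```text
clock: 8.72
ee_pos: [0.5167, 0.2568, 0.0993]
ee_rot: [0.636, 0.189, 0.734, -0.148]
ft_force: [1.0, -0.0, -3.0]
gripper_width: 0.071
```

Run:
```python
from h import *
st()
s=save('side','s6');save('wrist','w6')
cv2.imwrite('pics/g6.png',cv2.resize(s['color'][180:300,230:370],None,fx=5,fy=5,interpolation=2)[:,:,::-1])
S=sense();R0=rot(S['ee_rot']);p0=S['ee_pos']
for dz in (.02,.04,.08): print(R0.inv().apply([0,0,dz]).round(4))
```

```text
t 8.72 p [0.5167 0.2568 0.0993] yaw_y 62.28 x [-0.121  0.09  -0.989] y [0.465 0.885 0.024] F [ 1. -0. -3.] w 0.071 q [ 0.29  0.37 -0.26  1.04  0.12  0.77]
[-0.0198  0.0005 -0.003 ]
[-0.0395  0.0009 -0.0059]
[-0.0791  0.0019 -0.0118]
```

View pics/g6.png

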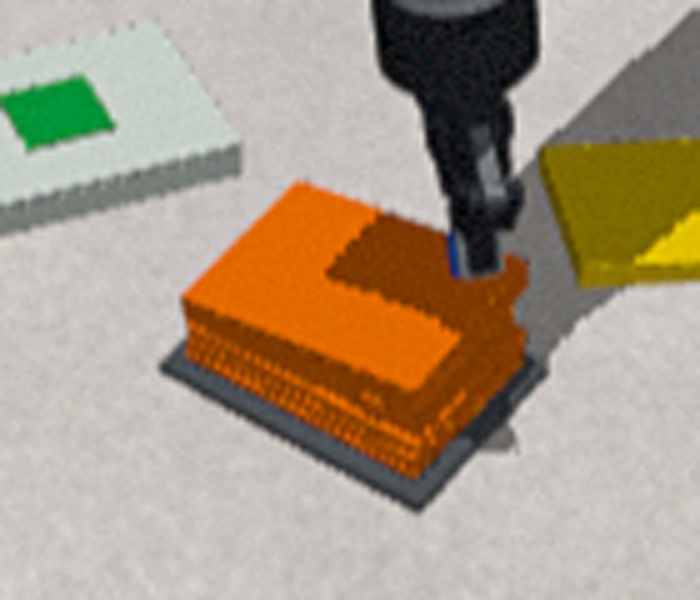

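View pics/w6.png

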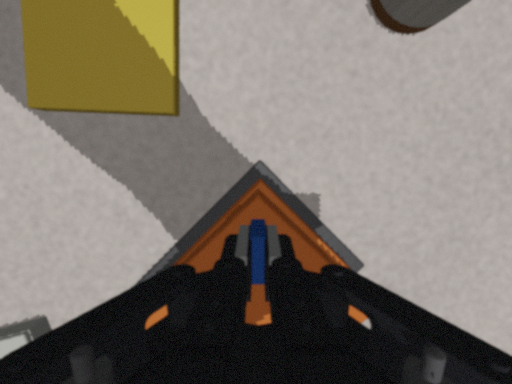

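The cover is clearly slanted, the far corner is seated and the stack is in place. Lifting straight up.

{"fn": "arm_command", "kwargs": {
  "rows": [
    [[-0.005,0,-0.0008,0,0,0,0],[-0.01,0,-0.0015,0,0,0,0],[-0.02,0.0005,-0.003,0,0,0,0],[-0.03,0.0007,-0.0045,0,0,0,0],[-0.045,0.001,-0.0067,0,0,0,0],[-0.06,0.0015,-0.009,0,0,0,0],[-0.075,0.0018,-0.011,0,0,0,0],[-0.075,0.0018,-0.011,0,0,0,0]]
  ],
  "grip_force": 100
}}

```text
clock: 9.82
ee_pos: [0.5185, 0.2576, 0.1773]
ee_rot: [0.637, 0.19, 0.733, -0.146]
ft_force: [0.1, 1.2, -1.4]
gripper_width: 0.065
```

Run:
```python
from h import *
st()
s=save('side','s7');t=save('top','t7')
f=lambda c:cv2.resize(c,(400,400),interpolation=2)
cv2.imwrite('pics/g7.png',np.hstack([f(s['color'][160:300,230:370]),f(t['color'][140:240,140:240])])[:,:,::-1])
```

```text
t 9.82 p [0.5185 0.2576 0.1773] yaw_y 62.29 x [-0.116  0.092 -0.989] y [0.465 0.885 0.028] F [ 0.1  1.2 -1.4] w 0.065 q [ 0.29  0.29 -0.18  1.19  0.12  0.77]
```

View pics/g7.png

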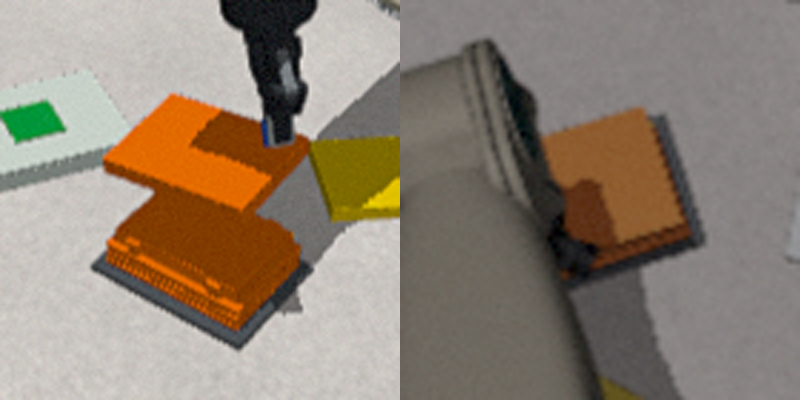

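The cover is free (wrist about -1.4 N, roughly its weight) and the stack stands in place. Next I'll get the box yaw from the lid edges and plan the transfer.

Run:
```python
from h import *
s=load('top0');g=cv2.cvtColor(s['color'],cv2.COLOR_RGB2HSV)
V=g[:,:,2];print(V[165:190:4,305:340:5])
m=((V>155)&(g[:,:,1]<30)).astype(np.uint8);m[:,:290]=0;m[:150]=0;m[200:]=0;m[:,350:]=0
m|=((g[:,:,0]>45)&(g[:,:,0]<80)&(g[:,:,1]>100)&(np.arange(384)[:,None]>150)&(np.arange(512)[None]>300)&(np.arange(512)[None]<350)).astype(np.uint8)
n,l,q,c=cv2.connectedComponentsWithStats(m)
i=1+np.argmax(q[1:,4]);cs=cv2.findContours((l==i).astype(np.uint8),0,1)[0][0][:,0]
P=np.array([plane(s,a,b,.068)[:2]*1000 for a,b in cs],np.float32);print(q[i],cv2.minAreaRect(P))
st()
print(rel([.5475,-.2056,.20],down(65.4)))
```

```text
[[130 128 139 139 142 142 140]
 [142 141 142 141 120 142 139]
 [143 140 130 108 106 140 141]
 [142 141 141 106 105 138 141]
 [130 141 143 107 120 141 140]
 [ 51 141 140 143 140 142 128]
 [ 69 142 140 139 125  93 130]]
[316 170  14  13 111] ((598.5693359375, -241.46751403808594), (35.224185943603516, 37.365638732910156), 20.40667724609375)
t 9.93 p [0.5172 0.2572 0.1754] yaw_y 62.29 x [-0.12   0.091 -0.989] y [0.465 0.885 0.025] F [-0.4 -0.2 -1.4] w 0.064 q [ 0.29  0.3  -0.18  1.19  0.12  0.77]
(array([-0.0701, -0.3949,  0.2342]), array([-3.  , -8.49, -1.67]))
```

{"fn": "arm_command", "kwargs": {
  "rows": [
    [[-0.025,0,-0.005,-0.5,-2,-0.4,0],[-0.03,-0.04,0.02,-1,-4,-0.8,0],[-0.04,-0.08,0.045,-1.5,-6,-1.2,0],[-0.05,-0.12,0.07,-2.3,-7.5,-1.5,0],[-0.06,-0.16,0.095,-3,-8.5,-1.67,0],[-0.07,-0.2,0.12,-3,-8.5,-1.67,0],[-0.07,-0.24,0.144,-3,-8.5,-1.67,0],[-0.07,-0.28,0.167,-3,-8.5,-1.67,0]]
  ],
  "grip_force": 100
}}

```text
clock: 10.92
ee_pos: [0.5421, -0.0745, 0.2143]
ee_rot: [0.692, 0.15, 0.69, -0.151]
ft_force: [0.4, -0.2, -1.0]
gripper_width: 0.065
```

Run:
```python
from h import *
st()
print(rel([.5475,-.2056,.18],down(65.4)))
s=load('top0');g=cv2.cvtColor(s['color'],cv2.COLOR_RGB2HSV)
m=(g[:,:,2]>135).astype(np.uint8);m=cv2.morphologyEx(m,cv2.MORPH_OPEN,np.ones((3,3)));w=np.zeros_like(m);w[155:200,298:346]=1;m&=w
n,l,q,c=cv2.connectedComponentsWithStats(m)
i=1+np.argmax(q[1:,4]);cs=cv2.findContours((l==i).astype(np.uint8),0,1)[0][0][:,0]
P=np.array([plane(s,a,b,.068)[:2]*1000 for a,b in cs],np.float32);print(q[i],cv2.minAreaRect(P))
```

```text
t 10.93 p [ 0.5421 -0.0745  0.2143] yaw_y 65.43 x [ 0.002 -0.001 -1.   ] y [ 0.416  0.909 -0.   ] F [ 0.4 -0.2 -1. ] w 0.065 q [-0.25  0.16 -0.25  1.15 -0.    0.17]
(array([ 0.0345, -0.1169,  0.0593]), array([0.03, 0.13, 0.02]))
[302 158  42  36 767] ((600.2689819335938, -242.08738708496094), (90.58769226074219, 127.47240447998047), 19.82452392578125)
```

{"fn": "arm_command", "kwargs": {
  "rows": [
    [[0.01,-0.04,0.02,0,0,0,0],[0.02,-0.08,0.04,0,0,0,0],[0.034,-0.117,0.059,0.5,0,0,0],[0.034,-0.117,0.059,0.5,0,0,0],[0.034,-0.117,0.059,0.5,0,0,0],[0.034,-0.117,0.059,0.5,0,0,0]]
  ],
  "grip_force": 100
}}

```text
clock: 11.68
ee_pos: [0.5471, -0.2031, 0.1796]
ee_rot: [0.691, 0.153, 0.69, -0.153]
ft_force: [0.3, -0.8, -0.4]
gripper_width: 0.067
```

```bash
cat > chk.py <<'E'
from h import *
import sys
k=sys.argv[1];st();S=sense();R=rot(S['ee_rot'])
s=save('side','s'+k);t=save('top','t'+k)
a=cv2.resize(s['color'][90:230,130:290],None,fx=2.5,fy=2.5,interpolation=2);b=cv2.resize(t['color'][130:270,240:400],None,fx=2.5,fy=2.5,interpolation=2)
cv2.imwrite('pics/g'+k+'.png',np.hstack([a,b])[:,:,::-1])
z=S['ee_pos'][2]-.025
# expected plate top corners: box-centred
Rc=Ro.from_euler('z',20.1,degrees=True)
for n,im in(('side',s),('top',t)):
    print(n,[proj(im,np.array([.599,-.242,z])+Rc.apply([x,y,0])).round(1).tolist() for x,y in((.052,.07),(.052,-.07),(-.052,-.07),(-.052,.07))])
    g=cv2.cvtColor(im['color'],cv2.COLOR_RGB2HSV);m=((g[:,:,0]>4)&(g[:,:,0]<20)&(g[:,:,1]>150)).astype(np.uint8)
    if n=='top':m[:,:240]=0
    else:m[:,250:]=0
    c,l,q,_=cv2.connectedComponentsWithStats(m);i=1+np.argmax(q[1:,4])
    h=cv2.findContours((l==i).astype(np.uint8),0,1)[0][0];print(q[i],cv2.approxPolyDP(cv2.convexHull(h),2.5,True)[:,0].tolist())
E
python3 chk.py 8
```

```text
t 11.68 p [ 0.5471 -0.2031  0.1796] yaw_y 64.99 x [ 0.001 -0.    -1.   ] y [ 0.423  0.906 -0.   ] F [ 0.3 -0.8 -0.4] w 0.067 q [-0.47  0.25 -0.22  1.1  -0.   -0.03]
side [[202.8, 148.3], [167.9, 134.8], [191.0, 121.6], [225.3, 133.9]]
[169 122  57  31 943] [[169, 135], [192, 122], [224, 134], [225, 138], [202, 152], [171, 139]]
top [[301.1, 165.5], [340.9, 149.9], [353.2, 179.4], [313.2, 195.2]]
[301 158  23  20 238] [[323, 158], [310, 177], [303, 173], [301, 166]]
```

View pics/g8.png

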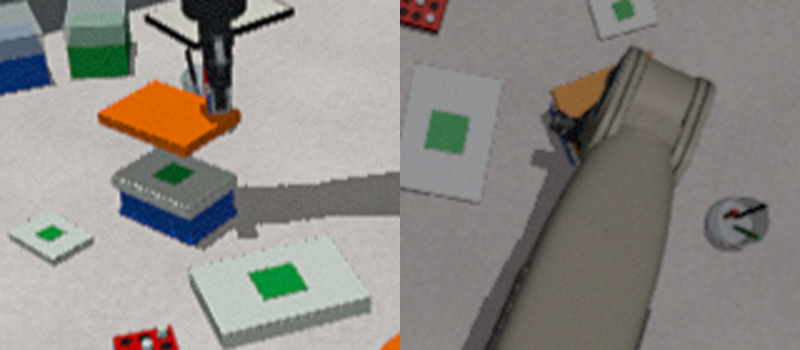

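The side-view corners (169,135), (192,122) and (224,134) match the level, centred prediction within about 1 px. I'll lower 20 mm for margin and settle.

{"fn": "arm_command", "kwargs": {
  "rows": [
    [[0.01,-0.002,0.001,0,0,0,0],[0.02,-0.002,0.001,0,0,0,0],[0.02,-0.002,0.001,0,0,0,0],[0.02,-0.002,0.001,0,0,0,0],[0.02,-0.002,0.001,0,0,0,0],[0.02,-0.002,0.001,0,0,0,0],[0.02,-0.002,0.001,0,0,0,0]]
  ],
  "grip_force": 100
}}

```text
clock: 12.65
ee_pos: [0.547, -0.2065, 0.1589]
ee_rot: [0.69, 0.154, 0.69, -0.154]
ft_force: [-0.2, 0.1, -1.2]
gripper_width: 0.065
```

```bash
python3 chk.py 9; python3 -c "
from h import *
print(abs(sense()['joint_velocities']).max())"
```

```text
t 12.65 p [ 0.547  -0.2065  0.1589] yaw_y 64.9 x [ 0. -0. -1.] y [ 0.424  0.906 -0.   ] F [-0.2  0.1 -1.2] w 0.065 q [-0.47  0.27 -0.24  1.06 -0.   -0.03]
side [[203.3, 154.4], [168.7, 140.7], [191.6, 127.4], [225.6, 139.8]]
[170 128  56  31 949] [[170, 140], [194, 128], [224, 139], [225, 143], [203, 158], [170, 144]]
top [[300.4, 166.4], [339.6, 151.1], [351.7, 180.1], [312.3, 195.7]]
[301 158  24  20 233] [[324, 158], [312, 177], [304, 174], [301, 167]]
0.001727108059529229
```

View pics/s9.png

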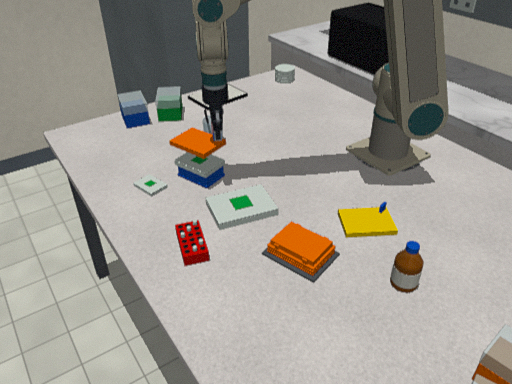

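The cover hangs level over the seated lid at (197,141). The stack at (300,249) and the rack, bottle and beaker are where they started. Handing in.

```bash
python3 -c "
from h import *
print(close_job())"
```

```text
the job is handed in; nothing more can be done
None
```

The job is handed in at about 12.7 s of the 54 s allowed; the interface gave no verdict.

- **Lid:** I pressed it at the green mark until it bottomed. The TCP stood at 85.4 mm, against 85.5 mm expected for a seated lid. The push peaked at 34 N in z, well above the 5–15 N needed. The side view shows the lid lower by the same amount at all its visible corners.
- **Peel:** I gripped the blue tab and tilted the tool to about 0.15 rad on an arc about the far corner. The picture showed that corner still sitting on the stack. I then lifted straight up, and the stack stayed where it was.
- **Final hold:** the cover is level over the box, with its corners within about 2 px (some 5 mm) of the centred, aligned pose in the side view. Its lower edge is about 117 mm above the bench, roughly 55 mm above the lid. The wrist reads about -1.2 N, which is the cover's weight, and the arm is still.
- **Bystanders:** the rack, bottle and beaker look unmoved in the side view.

The cover's own tilt during the peel was judged from the tool pose and pictures, not measured directly. In the last top view the arm hid most of the cover, so its alignment there rests on the side view and a few visible corners. No check failed. The largest disagreement was about 4 mm between the top and side views of the press mark.

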